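# Unlock the blade box and hold up its shackle

## Task

The grey blade box on the bench is locked. Turn the dial on its lid clockwise, feeling its clicks, until the pointer line points straight at the shackle and sits in that click notch; then pull the steel U-shackle straight up out of the lid and hold it still in the gripper, upright with its legs down, above the box with its leg ends at least 10 cm clear of the lid. Leave the dial there and the other things on the bench alone, and finish while still holding the shackle up: do not put it down or let go.

Things in the scene. Friction and masses are not known exactly. Their poses are not given: they have to be found in the camera images.
- safe: grey steel blade box, fixed, 136 (its x) x 216 (its y) mm, lid 60 mm above the bench. Origin: centre of its underside, z up. The dial's axis stands at x 0, y +45 mm; the shackle's legs enter the lid at x 0, y -25 and -65 mm, with 1.5 to 2 mm of play. A white index line on the lid lies between dial and shackle
- dial_grip (a point): grip centre of the dial, on its vertical axis, 82 mm above the bench. Steel disc 62 mm across with a black grip bar on it, 16 mm thick, 50 mm long, reaching from 9 to 34 mm above the lid. The point turns with the dial: y runs along the bar, -y is where the white pointer line on the bar points, x is across the 16 mm
- dial (a joint): dial angle, rad: 0 when the pointer faces the shackle (the box's -y); positive is counter-clockwise from above. Starts between 0.8 and 2.7, so turn it clockwise. Click notches every 0.524 rad (0 is one) pull it in; about 0.1 N m takes it to the next. Stops at -0.9 and 3.4. A cam under the lid frees the shackle only within about 0.1 rad of 0
- shackle_bar (a point): middle of the shackle's top bar, 105 mm above the bench when home. A loose steel U of 10 mm round bar, about 0.16 kg, legs 40 mm apart between centres, leg ends 93 mm below this point. y runs along the bar (the box's y when home), z up. The bar's top is 50 mm over the lid; the legs reach 48 mm into it and slide freely up when the dial is at 0
- mallet: bystander: wooden mallet lying left of the press, 72 x 204 x 46 mm; origin centre of its underside
- pen_pot: bystander: black wire-mesh pot with markers, 74 mm across, 151 mm high, behind the box to the right; origin centre of its underside
- setting_post: bystander: turned dark steel post, 46 mm across, 126 mm high, standing behind the press; origin centre of its underside
- tag: bystander: small white plastic tag, 16 x 34 x 8 mm, lying loose on the box lid in the back corner beside the shackle; origin centre of its underside
- eyelet_press: bystander: green cast-iron hand press, fixed left of the box; base 150 x 92 mm, about 306 mm high with its lever, which slants up toward the robot's right to a red knob. Origin: under the middle of its body. Solid: keep the arm and gripper round it

How it is judged:
On the way, in this order (a step that is already met when the one before it is completed fails the run):
1. the dial sits in the notch that faces the shackle (within 0.1 rad), the shackle still home (value of joint dial between -0.1 and 0.1 rad and z of shackle_bar in the frame of safe below 0.115 m), for 0.2 s.
2. the shackle is drawn right out of the lid, the dial still at the notch (z of shackle_bar in the frame of safe above 0.157 m and value of joint dial between -0.15 and 0.15 rad), for 0.1 s.
At the end, for the whole second after the job is handed in: The gripper holds the shackle upright (within 0.3 rad) and still, off the box, its bar at least 0.243 m above the bench (leg ends 90 mm over the lid) and within 0.15 m of the box centre seen from above; the dial rests within 0.15 rad of the notch facing the shackle (height (world z) of shackle_bar above 0.243 m and horizontal distance between shackle_bar and safe below 0.15 m and angle between shackle_bar's own z axis and vertical below 0.3 rad and contact force between the fingers and shackle above 1 N and contact force between safe and shackle below 0.1 N and linear speed of shackle below 0.03 m/s and value of joint dial between -0.15 and 0.15 rad); the arm keeps its last pose, push and grip.
It fails at once if a bystander is pushed more than 30 mm (distance of any of mallet, pen_pot, setting_post, tag from where it was at the start of the episode above 0.03 m).
It also fails if it takes over 64 s, if anything falls off the work surface, if the arm or the gripper's body presses on something with over 40 N, if the wrist force passes 120 N, or if a joint passes its speed limit or range.

## Robot

A 7-joint arm with a two-finger parallel gripper is mounted at the origin on the work surface; the furniture and walls round the work are solid. World frame = base frame: x ahead of the robot, y to its left, z up, the work surface at z = 0. Lengths are in m, angles in rad, forces in N, time in s.
With the tool pointing down it reaches from about 0.425 to 0.95 m from the base axis. Payload 4.7 kg.
Tool frame: the origin (TCP) lies at the very end of the fingers, on their centre line; the grasp point (between the pads) lies 19 mm behind it; z points along the fingers, y is the line along which they close (so a half turn about z gives the same grasp; the last joint's range is limited). The gripper opens to 85 mm and grips with 20 to 120 N. Pads are 22 mm wide; open, the fingers measure 114 mm over their backs; the gripper's body (76 mm by 85 mm) begins 54 mm behind the grasp point. The pads swing forward as they close: fully open they stand 13 mm farther back than shut.
Start: joints at [-1.157, 0.469, -0.049, 1.532, 0.024, 1.141, -0.082], TCP at [0.289, 0.61, 0.205] pointing down, gripper open.
Joint ranges: [-2.59, 2.59], [-0.33, 1.99], [-1.39, 1.29], [0.1, 2.45], [-1.04, 4.18], [0.21, 1.99], [-2.66, 2.66]. Speed limits (rad/s): [2.57, 2.57, 3.14, 3.14, 3.14, 3.14, 3.14].

## Interface

Orientations are given as a unit quaternion [w, x, y, z].
In Python, from workcell import monitor, cams, workorder, models gives the robot as it stands. The module is installed in compiled form; this text tells all that it offers.
- The arm moves only by the tool jog_arm, never from a script. Its argument "moves" is one flat list of numbers, 5 for each row, row after row: the shift along the tool's x, y, z in mm, then the turn about the tool's z in degrees, then the opening, from 0 (shut) to 1 (fully open). A call has 1 to 8 rows; each row is the pose to reach, as a shift and turn from the pose commanded when the call began, along the tool's axes at that moment; what a row does not reach only later rows make up. A row lasts 1/12 s, in which the tool goes at most 41.7 mm and 7.16 degrees, less where a joint would pass 70% of its speed; a pose out of reach is approached as far as the arm can. A call with a gripper value outside its range is refused whole. The fingers move at their own pace and stop on an object; the grip force is fixed at half the most. Time passes only in rows, so rows that repeat a pose let the fingers close. It gives the time, the measured TCP pose, the force, the opening and the grip force at its end, in the units of the state.
- monitor.get_obs(): the state, without advancing time (a new reading comes with each control period).
- cams.read_camera(name): name is "side" or "top"; returns a dict with "img" (480x640x3 uint8, red, green, blue), "camera_matrix" (3x3 intrinsics, pixels), "k1" (the pictures are not rectified: a ray, as slopes to the right and down, at radius r is drawn at 1 + k1 r^2 times it, then the intrinsics apply), "rvec" (rotation vector, rad) and "tvec" (3), from world to camera coordinates, as OpenCV has them. Camera axes: x right, y down, z forward; pixel columns grow to the right and rows downward; lengths in m; the calibration is good to about 2 mm. A picture is of the moment at which its call begins. There is no depth.
- workorder.hand_in(): hands the job in; it is judged then, once.
Trained networks look in a picture, given as the dict that the camera call returned (one of the last four; its "shot" number tells which), for a name from the list of things; names that differ only in an ending like _2 or _b are one class to them, and where a whole thing is asked for, a point or a joint stands for the part that bears it (a point fixed in the world has none). Each returns a list of dicts, best first, with "p" (0 to 1); they miss things now and then, are a little off and sometimes report something else, mostly with a low value. They report only what shows in the picture. A call takes as long as a camera call.
- models.recognise(name, picture): "location" ([column, row] in pixels, amid what is visible of it).
The state is a dict: "time": time; "joint_pos": joint angles; "dq": joint speeds; "tau": joint torques, N m; "ee_pos": TCP position; "tcp_rot": TCP orientation; "ft_force": force on the tool from outside, world axes, zero at the start; "ft_torque": the same for the moment, N m; "width": finger opening in m; "grasp_force": force on a finger pad.
Only numpy, scipy, OpenCV 4.12 (cv2) and the standard library are available. Lean on these libraries where they do the work, as an engineer would, in place of code of your own. Each camera call takes 0.05 s, during which the arm holds its last target. There are 200 camera calls.

## Working session

There is one attempt and no reset: what is moved stays moved. The work goes in short steps, Python scripts to look and compute and a tool call to move; the robot and the scene stay as the last step left them, time stands still between calls to the robot, and variables do not carry over. Pictures are saved under pics/ and viewed, at most 10 in all, crops included, and the job is handed in when it is done.

Besides the shell and the picture viewer there is one more tool, called after ">>>" as a command line: name --argument value ..., lists and objects as JSON in quotes. jog_arm: Moves the arm, as the interface text tells. Its arguments: {"type":"object","properties":{"moves":{"type":"array","items":{"type":"number"}}},"required":["moves"]}

```bash
mkdir -p pics; cat > h.py <<'E'
import numpy as np, cv2
from workcell import monitor, cams, workorder, models
def shot(n,f=None):
    c=cams.read_camera(n)
    if f: cv2.imwrite('pics/'+f,c['img'][:,:,::-1])
    return c
def cal(c):
    R=cv2.Rodrigues(np.array(c['rvec'],float))[0]; return R,np.array(c['tvec'],float).ravel(),np.array(c['camera_matrix'],float),float(c['k1'])
def pix2z(c,px,z):
    R,t,K,k=cal(c)
    d=np.linalg.solve(K,[px[0],px[1],1])[:2]; s=d.copy()
    for _ in range(30): s=d/(1+k*(s@s))
    v=R.T@np.array([s[0],s[1],1]); o=-R.T@t
    return o+v*(z-o[2])/v[2]
def proj(c,p):
    R,t,K,k=cal(c); q=R@np.array(p,float)+t; s=q[:2]/q[2]; s=s*(1+k*(s@s)); return (K@[s[0],s[1],1])[:2]
E
python3 - <<'E'
from h import *
np.set_printoptions(precision=4,suppress=True)
o=monitor.get_obs(); print({k:np.round(v,4) for k,v in o.items()})
for n in('top','side'):
    c=shot(n,n+'0.png'); R,t,K,k=cal(c); print(n,-R.T@t,R[2],K[0],k)
    for nm,z in(('safe',.06),('dial_grip',.09),('shackle_bar',.105),('tag',.064),('pen_pot',.1),('setting_post',.1),('mallet',.03),('eyelet_press',.15)):
        for d in models.recognise(nm,c)[:2]: print(nm,np.round(d['location']),round(d['p'],2),pix2z(c,d['location'],z))
E
```

```text
{'time': np.float64(0.0), 'joint_pos': array([-1.1569,  0.4695, -0.0486,  1.5337,  0.0241,  1.141 , -0.0823]), 'dq': array([-0.0004, -0.0008,  0.0001,  0.0006,  0.0003,  0.0016,  0.0013]), 'tau': array([ -0.0013, -51.0307,  -0.0477, -23.7719,   0.0106,   0.0073,
        -0.    ]), 'ee_pos': array([0.2889, 0.6093, 0.2036]), 'tcp_rot': array([-0.0002,  0.2195,  0.9756, -0.001 ]), 'ft_force': array([ 0.4116, -0.6025,  0.2316]), 'ft_torque': array([ 0.0333, -0.0281, -0.0292]), 'grasp_force': np.float64(0.0), 'width': np.float64(0.0852)}
top [0.4187 0.0335 1.3966] [ 0.138  -0.0185 -0.9903] [477.9598   0.     320.7543] -0.1019254083852722
safe [364. 276.] 0.78 [ 0.5219 -0.1128  0.06  ]
dial_grip [356. 269.] 0.9 [ 0.5371 -0.0877  0.09  ]
shackle_bar [385. 280.] 0.39 [ 0.506  -0.1668  0.105 ]
tag [353. 270.] 0.47 [ 0.536  -0.0819  0.064 ]
pen_pot [470. 242.] 0.94 [ 0.6182 -0.4071  0.1   ]
pen_pot [363. 276.] 0.49 [ 0.5177 -0.1082  0.1   ]
setting_post [244. 224.] 0.6 [0.6558 0.2229 0.1   ]
mallet [164. 266.] 0.69 [0.5422 0.4579 0.03  ]
side [1.4735 0.8075 0.9197] [-0.6064 -0.5478 -0.5764] [502.1905   0.     324.4304] -0.10094436700469184
safe [309. 230.] 0.82 [ 0.5577 -0.084   0.06  ]
dial_grip [314. 223.] 0.76 [ 0.5545 -0.0636  0.09  ]
shackle_bar [300. 207.] 0.48 [ 0.5298 -0.1421  0.105 ]
tag [279. 214.] 0.56 [ 0.5553 -0.2135  0.064 ]
tag [473. 312.] 0.26 [0.5728 0.4783 0.064 ]
pen_pot [221. 206.] 0.81 [ 0.6768 -0.3497  0.1   ]
pen_pot [471. 313.] 0.25 [0.6136 0.4903 0.1   ]
setting_post [373. 300.] 0.79 [0.7263 0.2857 0.1   ]
mallet [473. 314.] 0.87 [0.5402 0.4689 0.03  ]
mallet [312. 224.] 0.69 [ 0.4934 -0.1283  0.03  ]
```

```bash
python3 - <<'E'
import cv2
a=cv2.imread('pics/top0.png')[200:340,280:440]; b=cv2.imread('pics/side0.png')
cv2.imwrite('pics/topc.png',cv2.resize(a,(640,560),interpolation=cv2.INTER_CUBIC))
E
```

```text
(no output)
```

View pics/side0.png

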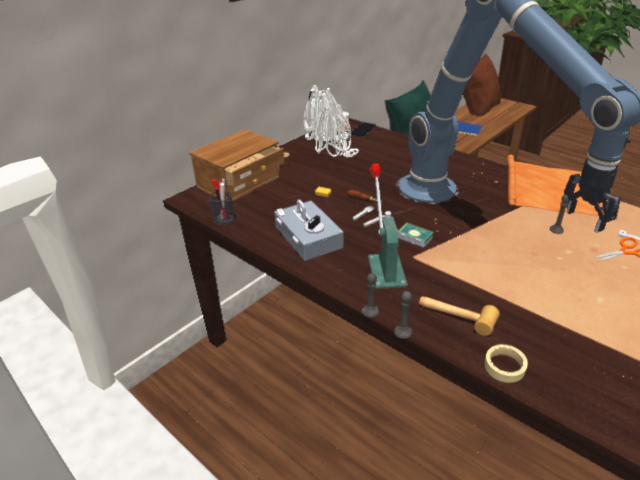

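View pics/topc.png

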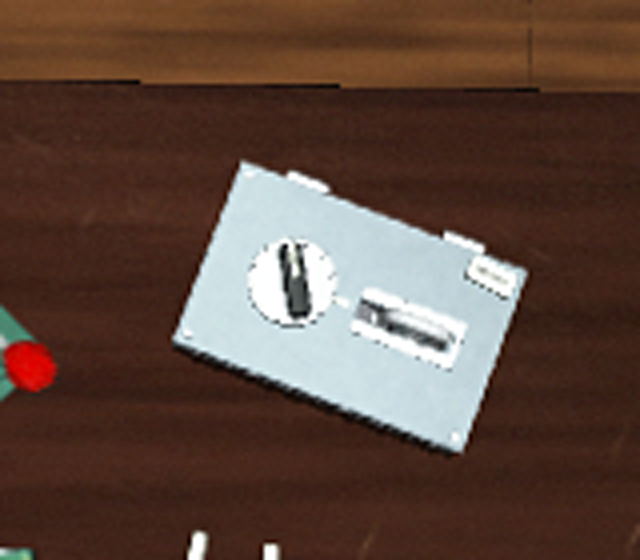

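The side view shows the box at (309,230), with the press and its red knob at (376,170) between it and the arm. In the top crop, the lid corners are at (242,163), (527,270), (462,453) and (175,340). The dial disc centre is at (294,281), and the pointer's white line is at the upper end of the bar, about 2.09 rad. I'll fit the box pose from these points.

```bash
cat > fit.py <<'E'
from h import *
from scipy.optimize import least_squares
np.set_printoptions(precision=4,suppress=True)
c=shot('top'); s=shot('side','side1.png')
g=cv2.cvtColor(c['img'],cv2.COLOR_RGB2GRAY)
f=lambda x,y:np.array([280+(x+.5)/4-.5,200+(y+.5)/4-.5])
P=[f(242,163),f(527,270),f(462,453),f(175,340),f(294,281)]
# box frame points: far side / near side sorted out by x sign
B=[(.068,.108,.06),(.068,-.108,.06),(-.068,-.108,.06),(-.068,.108,.06),(0,.045,.069)]
def W(v,b): C,S=np.cos(v[2]),np.sin(v[2]); return np.array([v[0]+C*b[0]-S*b[1],v[1]+S*b[0]+C*b[1],b[2]])
r=least_squares(lambda v:np.concatenate([proj(c,W(v,b))-p for b,p in zip(B,P)]),[.52,-.11,-.35])
v=r.x; print(v,np.degrees(v[2]),r.fun.reshape(-1,2))
print('dial',W(v,(0,.045,.082)),'shackle',W(v,(0,-.045,.105)),'shackle px top',(proj(c,W(v,(0,-.045,.11)))+.5-[280,200])*4)
a=[pix2z(c,f(*q),.094) for q in((288,243),(303,318))]; d=a[0]-a[1]; print('bar ends',a,'mid',(a[0]+a[1])/2,'pointer deg',np.degrees(np.arctan2(d[1],d[0])))
print('dialangle',np.degrees(np.arctan2(d[1],d[0]))-(np.degrees(v[2])-90))
print('knob',pix2z(c,f(30,367),.30), pix2z(s,(376,170),.30))
im=s['img'][:,:,::-1].copy()
im=cv2.resize(im[180:270,250:350],(800,720),interpolation=cv2.INTER_CUBIC)[:600]
for b in B[:4]+[(0,.045,.069),(0,.045,.094),(0,-.045,.11)]:
    q=(proj(s,W(v,b))+.5-[250,180])*8; cv2.circle(im,tuple(int(x) for x in q),4,(0,0,255),1)
cv2.imwrite('pics/sidec.png',im)
E
python3 fit.py
```

```text
[ 0.5205 -0.1245 -0.351 ] -20.11308818987681 [[ 0.139  -0.3787]
 [ 0.1829  0.1987]
 [ 0.1695 -0.2611]
 [-0.3036  0.2512]
 [-0.1811  0.1796]]
dial [ 0.5359 -0.0822  0.082 ] shackle [ 0.505  -0.1667  0.105 ] shackle px top [423.3488 324.6449]
bar ends [array([ 0.5603, -0.0762,  0.094 ]), array([ 0.509 , -0.0869,  0.094 ])] mid [ 0.5347 -0.0815  0.094 ] pointer deg 11.728867630054479
dialangle 121.84195581993129
knob [0.464  0.0883 0.3   ] [0.4903 0.1112 0.3   ]
```

View pics/sidec.png

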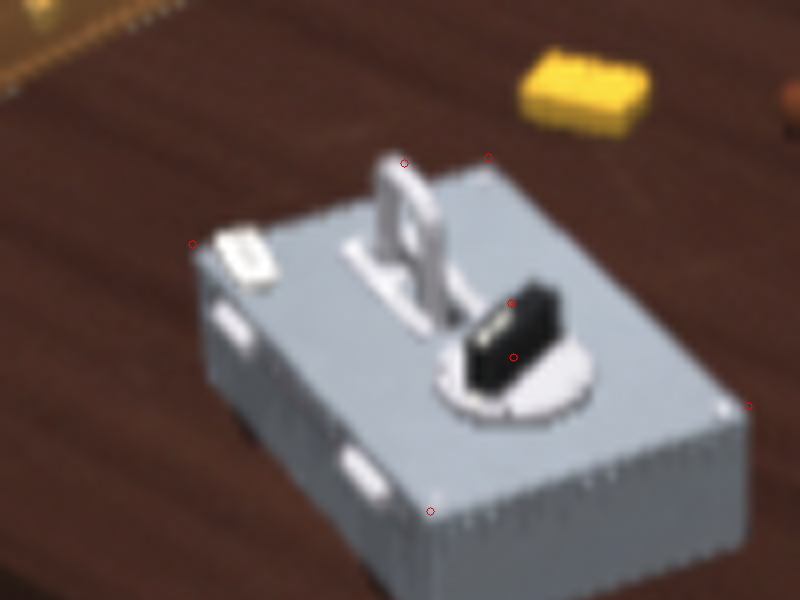

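The fit agrees in both views to about 1 px (2–3 mm), and the pointer sits at the far end, so the dial is at about +2.09 rad. I'll raise the tool clear of the press first.

>>> jog_arm --moves '[0,0,-42,0,0.6,0,0,-84,0,0.6,0,0,-126,0,0.6,0,0,-168,0,0.6,0,0,-200,0,0.6,0,0,-200,0,0.6]'

```text
time: 1.5
ee_pos: [0.2901, 0.6123, 0.4142]
tcp_rot: [0.001, 0.22, 0.976, 0.008]
ft_force: [0.7, -0.3, 0.6]
width: 0.0511
grasp_force: 0.0
```

```bash
cat > d.py <<'E'
from h import *
import sys
from scipy.spatial.transform import Rotation as Ro
x,y,z,yaw=map(float,sys.argv[1:5])  # world target TCP, world yaw of tool y (deg)
o=monitor.get_obs(); q=o['tcp_rot']; R=Ro.from_quat([q[1],q[2],q[3],q[0]]).as_matrix()
d=R.T@(np.array([x,y,z])-o['ee_pos'])*1000
cy=np.degrees(np.arctan2(R[1,1],R[0,1])); t=(cy-yaw+180)%360-180
print('t',round(float(o['time']),2),'pos',np.round(o['ee_pos'],4),'yaw_y',round(cy,2),'tilt',round(np.degrees(np.arccos(-R[2,2])),2),'\nshift mm',np.round(d,1),'turn',round(t,1),'j',np.round(o['joint_pos'],2),'F',np.round(o['ft_force'],1),'w',round(float(o['width']),4),'g',round(float(o['grasp_force']),1))
E
python3 d.py .536 -.082 .404 99.9
```

```text
t 1.5 pos [0.2901 0.6123 0.4142] yaw_y 64.62 tilt 0.89 
shift mm [-519.7 -522.     1.6] turn -35.3 j [-1.17  0.38 -0.04  1.2   0.01  1.54 -0.07] F [ 0.7 -0.3  0.6] w 0.0511 g 0.0
```

>>> jog_arm --moves '[-29,-29,0,-2,0.6,-58,-58,0,-4,0.6,-87,-87,0,-6,0.6,-116,-116,0,-8,0.6,-145,-145,0,-10,0.6,-174,-174,0,-12,0.6,-203,-203,0,-14,0.6,-232,-232,0,-16,0.6]'

```text
time: 2.17
ee_pos: [0.3996, 0.2987, 0.4047]
tcp_rot: [0.0, 0.081, 0.997, 0.0]
ft_force: [-0.2, -0.0, 0.2]
width: 0.0511
grasp_force: 0.0
```

```bash
python3 d.py .536 -.082 .404 99.9
```

```text
t 2.17 pos [0.3996 0.2987 0.4047] yaw_y 80.74 tilt 0.03 
shift mm [-195.9 -353.8    0.5] turn -19.2 j [-0.8   0.06  0.07  1.63 -0.    1.45  0.69] F [-0.2 -0.   0.2] w 0.0511 g 0.0
```

>>> jog_arm --moves '[-20,-36,0,-2,0.6,-40,-72,0,-4,0.6,-60,-108,0,-6,0.6,-80,-144,0,-8,0.6,-100,-180,0,-10,0.6,-120,-216,0,-13,0.6,-140,-252,0,-16,0.6,-160,-288,0,-19,0.6]'

```text
time: 2.83
ee_pos: [0.5105, -0.0114, 0.4048]
tcp_rot: [0.0, -0.085, 0.996, 0.0]
ft_force: [0.7, 0.2, -0.4]
width: 0.0514
grasp_force: 0.0
```

```bash
python3 d.py .536 -.082 .304 99.9
```

```text
t 2.83 pos [ 0.5105 -0.0114  0.4048] yaw_y 99.79 tilt 0.06 
shift mm [-13.1 -74.  100.8] turn -0.1 j [-0.43  0.07  0.4   1.62 -0.03  1.46  1.72] F [ 0.7  0.2 -0.4] w 0.0514 g 0.0
```

>>> jog_arm --moves '[-6,-37,0,0,0.5,-13,-74,0,0,0.5,-13,-74,40,0,0.5,-13,-74,80,0,0.5,-13,-74,120,0,0.5,-13,-74,160,0,0.5,-13,-74,200,0,0.5,-13,-74,240,0,0.5]'

```text
time: 3.5
ee_pos: [0.5353, -0.08, 0.163]
tcp_rot: [0.0, -0.084, 0.996, 0.0]
ft_force: [0.9, 0.0, 0.8]
width: 0.0427
grasp_force: 0.0
```

>>> jog_arm --moves '[0,0,20,0,0.5,0,0,34,0,0.5,0,0,34,0,0.5]'

```text
time: 3.75
ee_pos: [0.5329, -0.0797, 0.1273]
tcp_rot: [-0.003, -0.084, 0.996, 0.0]
ft_force: [0.9, -0.1, 0.2]
width: 0.0429
grasp_force: 0.0
```

```bash
python3 d.py .536 -.082 .074 99.9; python3 - <<'E'
from h import *
for n,w in(('top',(300,230,100,75)),('side',(270,160,100,75))):
    c=shot(n); x,y,a,b=w
    cv2.imwrite(f'pics/{n}2.png',cv2.resize(c['img'][y:y+b,x:x+a,::-1],(800 if n=='side' else 640,600 if n=='side' else 480),interpolation=cv2.INTER_CUBIC))
E
```

```text
t 3.75 pos [ 0.5329 -0.0797  0.1273] yaw_y 99.63 tilt 0.4 
shift mm [-3.  -2.9 53.3] turn -0.3 j [-0.27  0.35  0.43  1.95 -0.18  0.88  1.99] F [ 0.9 -0.1  0.2] w 0.0429 g 0.0
```

View pics/side2.png

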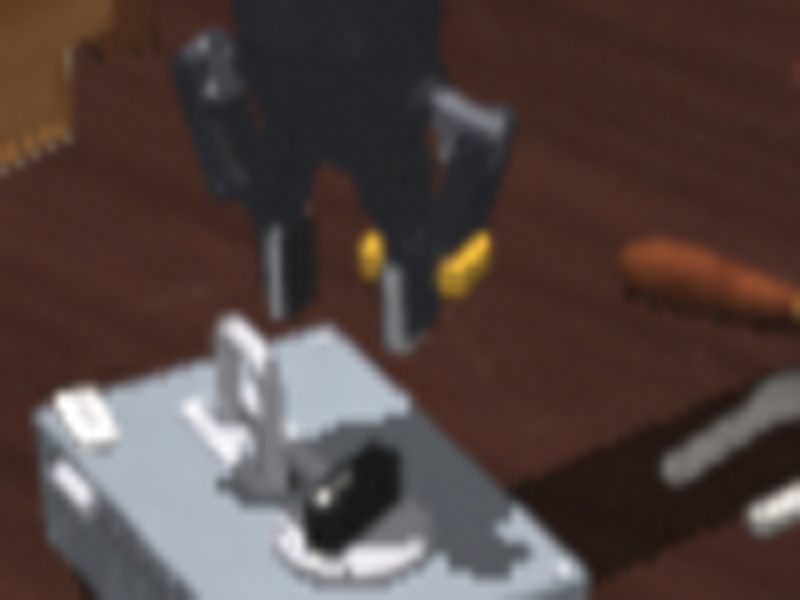

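The fingertips are at crop (283,310) and (400,345), and the dial bar's top centre is at about (355,475), just below them. I'll compare the projections.

```bash
python3 - <<'E'
from h import *
c=shot('side'); f=lambda p:(proj(c,p)+.5-[270,160])*8
print('tcp',f([.5329,-.0797,.131]),'bar top under tcp',f([.5329,-.0797,.094]),'dx',f([.5429,-.0797,.094]),'dy',f([.5329,-.0697,.094]))
E
```

```text
tcp [358.47888481 379.13929414] bar top under tcp [361.6431339 461.9965112] dx [343.99076446 472.98084798] dy [381.13982741 470.99003164]
```

```bash
python3 - <<'E'
from h import *
o=monitor.get_obs(); print(o['ee_pos'],o['tcp_rot'])
c=shot('top'); s=shot('side')
from scipy.spatial.transform import Rotation as Ro
q=o['tcp_rot']; R=Ro.from_quat([q[1],q[2],q[3],q[0]]).as_matrix()
ims=[]
for k,(x,y,a,b) in((c,(310,225,90,90)),(s,(275,170,90,90))):
    im=cv2.resize(k['img'][y:y+b,x:x+a,::-1],(400,400),interpolation=cv2.INTER_CUBIC); m=400/90
    for sx in(-1,1):
        for sy in(-1,1):
            p=o['ee_pos']+R@np.array([sx*.011,sy*.0215,-.004])
            u=(proj(k,p)+.5-[x,y])*m; cv2.circle(im,tuple(int(v) for v in u),3,(0,0,255),-1)
    u=(proj(k,[.536,-.082,.094])+.5-[x,y])*m; cv2.circle(im,tuple(int(v) for v in u),3,(0,255,0),-1)
    ims.append(im)
cv2.imwrite('pics/both3.png',np.hstack(ims))
E
```

```text
[ 0.5363492  -0.08026971  0.13161626] [ 8.38737310e-04 -8.38925123e-02  9.96474451e-01 -1.07389337e-04]
```

View pics/both3.png

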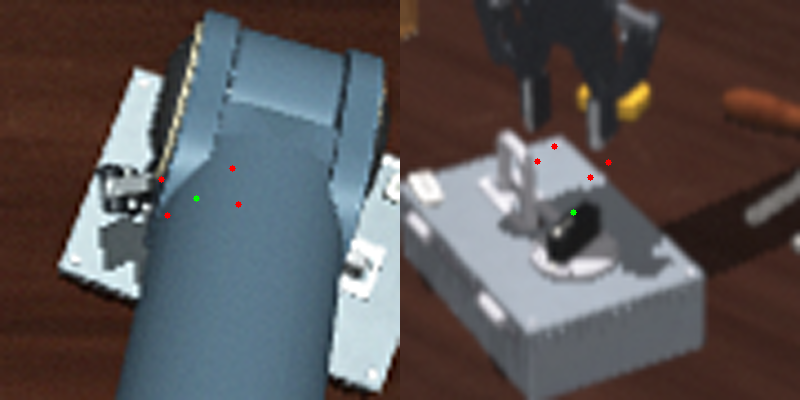

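The dial lines up (green dot on the bar's top centre), but the fingertips look about 20 mm higher than predicted. I'll descend partway and check again.

>>> jog_arm --moves '[0,-2,20,0,0.5,0,-2,40,0,0.5,0,-2,47,0,0.5,0,-2,47,0,0.5,0,-2,47,0,0.5]'

```text
time: 4.42
ee_pos: [0.5365, -0.0821, 0.0845]
tcp_rot: [0.001, -0.084, 0.996, -0.0]
ft_force: [-0.1, -0.4, 0.1]
width: 0.0425
grasp_force: 0.0
```

```bash
cat > v.py <<'E'
from h import *
import sys
o=monitor.get_obs(); s=shot('side'); m=8; x,y,a,b=270,160,100,75
im=cv2.resize(s['img'][y:y+b,x:x+a,::-1],(800,600),interpolation=cv2.INTER_CUBIC)
for p,col in((o['ee_pos'],(0,0,255)),([.536,-.082,.094],(0,255,0))):
    u=(proj(s,p)+.5-[x,y])*m; cv2.circle(im,tuple(int(v) for v in u),4,col,-1)
cv2.imwrite('pics/'+sys.argv[1],im)
E
python3 v.py v4.png; python3 d.py .536 -.082 .074 99.9
```

```text
t 4.47 pos [ 0.5369 -0.0822  0.0849] yaw_y 99.63 tilt 0.12 
shift mm [ 0.9  0.3 10.9] turn -0.3 j [-0.24  0.41  0.4   1.99 -0.23  0.78  2.03] F [-0.4  0.3 -0.5] w 0.0424 g 0.0
```

View pics/v4.png

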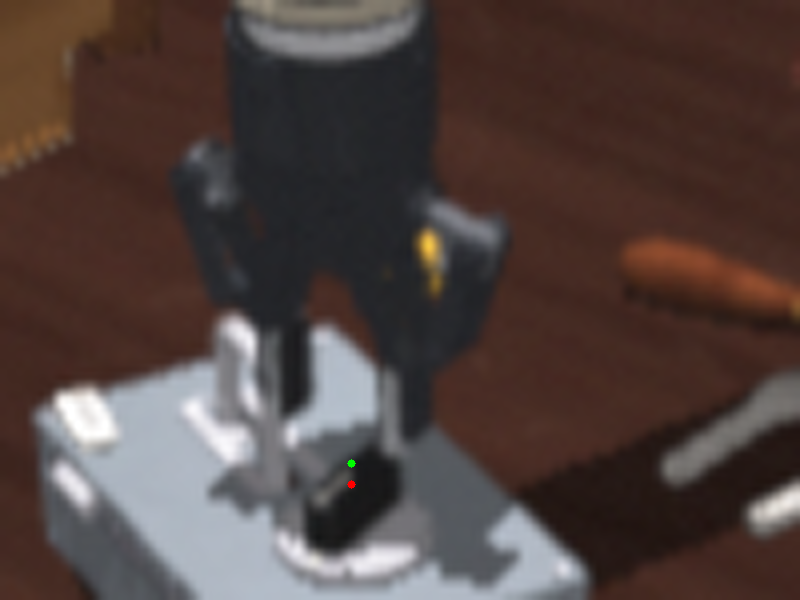

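>>> jog_arm --moves '[0,0,0,0,0.33,0,0,0,0,0.33,0,0,4,0,0.33,0,0,8,0,0.33,0,0,11,0,0.33,0,0,11,0,0.33]'

```text
time: 4.97
ee_pos: [0.5352, -0.0819, 0.0718]
tcp_rot: [-0.001, -0.084, 0.996, 0.0]
ft_force: [0.6, -0.1, 0.1]
width: 0.0285
grasp_force: 0.0
```

```bash
python3 v.py v5.png; python3 d.py .536 -.082 .074 99.9
```

```text
t 5.02 pos [ 0.5355 -0.082   0.0721] yaw_y 99.63 tilt 0.07 
shift mm [-0.5 -0.1 -1.9] turn -0.3 j [-0.24  0.43  0.4   2.   -0.24  0.76  2.04] F [ 0.1  0.2 -0.8] w 0.0283 g 0.0
```

View pics/v5.png

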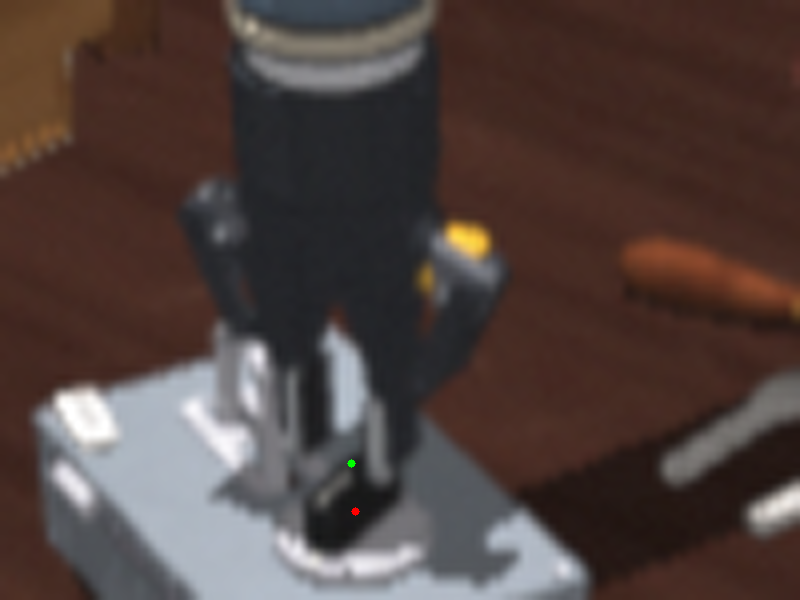

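The tips look as if they're only at bar-top height. Closing will show whether there's anything between the pads.

>>> jog_arm --moves '[0,0,0,0,0.15,0,0,0,0,0.1,0,0,0,0,0.1,0,0,0,0,0.1]'

```text
time: 5.35
ee_pos: [0.536, -0.0821, 0.0728]
tcp_rot: [0.0, -0.084, 0.996, 0.0]
ft_force: [0.6, 0.7, -0.6]
width: 0.0086
grasp_force: 0.0
```

Nothing is there, so the real fingertips are about 20 mm behind the reported TCP. I'll reopen and go down in small steps, watching the force.

>>> jog_arm --moves '[0,0,-3,0,0.33,0,0,-3,0,0.33,0,0,-3,0,0.33,0,0,0,0,0.33,0,0,4,0,0.33,0,0,8,0,0.33,0,0,12,0,0.33,0,0,12,0,0.33]'

```text
time: 6.02
ee_pos: [0.5351, -0.082, 0.0595]
tcp_rot: [-0.001, -0.084, 0.996, 0.0]
ft_force: [0.2, -0.3, 0.1]
width: 0.0283
grasp_force: 0.0
```

>>> jog_arm --moves '[0,0,2,0,0.33,0,0,4,0,0.33,0,0,4,0,0.33,0,0,4,0,0.33]'

```text
time: 6.35
ee_pos: [0.5359, -0.0821, 0.0566]
tcp_rot: [-0.0, -0.084, 0.996, 0.0]
ft_force: [-0.8, 0.7, 0.5]
width: 0.0282
grasp_force: 0.0
```

>>> jog_arm --moves '[0,0,0,0,0.1,0,0,0,0,0,0,0,0,0,0,0,0,0,0,0,0,0,0,0,0]'

```text
time: 6.77
ee_pos: [0.5357, -0.0805, 0.0571]
tcp_rot: [-0.0, -0.084, 0.996, 0.001]
ft_force: [-1.5, 4.5, 5.8]
width: 0.0145
grasp_force: 59.3
```

```bash
python3 d.py .536 -.082 .0566 -20.1
```

```text
t 6.77 pos [ 0.5357 -0.0805  0.0571] yaw_y 99.68 tilt 0.13 
shift mm [ 0.  -1.6  0.5] turn 119.8 j [-0.23  0.45  0.38  2.01 -0.25  0.73  2.05] F [-1.5  4.5  5.8] w 0.0145 g 59.3
```

Gripped at 59 N. Now turning clockwise (positive about the tool's z axis), which needs about 120° in total.

>>> jog_arm --moves '[0,1.5,0,5,0,0,1.5,0,10,0,0,1.5,0,15,0,0,1.5,0,20,0,0,1.5,0,25,0,0,1.5,0,30,0,0,1.5,0,30,0]'

```text
time: 7.35
ee_pos: [0.5358, -0.0801, 0.0571]
tcp_rot: [-0.0, 0.178, 0.984, 0.0]
ft_force: [-1.9, 2.6, 4.6]
width: 0.0142
grasp_force: 59.3
```

```bash
python3 d.py .536 -.0805 .0566 -20.1;python3 -c "
from h import *
print(monitor.get_obs()['ft_torque'])"
```

```text
t 7.35 pos [ 0.5358 -0.0801  0.0571] yaw_y 69.52 tilt 0.03 
shift mm [-0.4 -0.3  0.5] turn 89.6 j [-0.33  0.47  0.52  2.01 -0.35  0.74  1.62] F [-1.9  2.6  4.6] w 0.0142 g 59.3
[0.54383269 0.4274779  0.01745559]
```

The torque about the vertical is near zero after 30°, so it's sitting in a notch as expected. Continuing.

>>> jog_arm --moves '[0,0,0,6,0,0,0,0,12,0,0,0,0,18,0,0,0,0,24,0,0,0,0,30,0,0,0,0,30,0]'

```text
time: 7.85
ee_pos: [0.536, -0.0798, 0.0571]
tcp_rot: [-0.0, 0.426, 0.905, 0.0]
ft_force: [-0.4, 3.0, 5.2]
width: 0.0148
grasp_force: 59.4
```

>>> jog_arm --moves '[0,0,0,6,0,0,0,0,12,0,0,0,0,18,0,0,0,0,24,0,0,0,0,30,0,0,0,0,30,0]'

```text
time: 8.35
ee_pos: [0.5363, -0.0797, 0.0571]
tcp_rot: [-0.0, 0.646, 0.764, 0.0]
ft_force: [-0.7, 3.4, 5.2]
width: 0.0141
grasp_force: 59.5
```

>>> jog_arm --moves '[0,0,0,6,0,0,0,0,12,0,0,0,0,18,0,0,0,0,24,0,0,0,0,30,0,0,0,0,30,0]'

```text
time: 8.85
ee_pos: [0.5367, -0.0796, 0.0571]
tcp_rot: [0.0, 0.821, 0.571, 0.001]
ft_force: [0.4, 3.7, 5.5]
width: 0.0138
grasp_force: 59.6
```

```bash
python3 d.py .536 -.0805 .0566 -20.1;python3 -c "
from h import *
print(monitor.get_obs()['ft_torque'])"
```

```text
t 8.85 pos [ 0.5367 -0.0796  0.0571] yaw_y -20.39 tilt 0.07 
shift mm [-1.  -0.4  0.5] turn -0.3 j [-0.62  0.61  0.94  2.02 -0.67  0.85  0.36] F [0.4 3.7 5.5] w 0.0138 g 59.6
[ 0.89698144  0.00251797 -0.06824056]
```

The dial turned the full 120° to its target and the torque is small. I'll release it, let it settle and lift.

>>> jog_arm --moves '[0,0,0,0,0.25,0,0,0,0,0.5,0,0,0,0,0.5,0,0,0,0,0.5,0,0,-25,0,0.5,0,0,-60,0,0.5,0,0,-90,0,0.5,0,0,-90,0,0.5]'

```text
time: 9.52
ee_pos: [0.539, -0.0828, 0.1518]
tcp_rot: [0.003, 0.821, 0.571, 0.004]
ft_force: [0.0, -0.7, -0.3]
width: 0.0428
grasp_force: 0.0
```

```bash
python3 d.py .505 -.1655 .145 -20.1
```

```text
t 9.52 pos [ 0.539  -0.0828  0.1518] yaw_y -20.41 tilt 0.54 
shift mm [-89.4  -3.1   6.5] turn -0.3 j [-0.73  0.49  1.09  1.95 -0.52  1.    0.25] F [ 0.  -0.7 -0.3] w 0.0428 g 0.0
```

>>> jog_arm --moves '[-30,0,0,0,0.5,-60,-1,0,0,0.5,-90,-2,0,0,0.5,-90,-2,0,0,0.5,-90,-2,0,0,0.5]'

```text
time: 9.93
ee_pos: [0.5013, -0.1663, 0.1468]
tcp_rot: [0.0, 0.822, 0.569, 0.0]
ft_force: [0.7, 1.1, 0.5]
width: 0.0427
grasp_force: 0.0
```

```bash
cat > v6.py <<'E'
from h import *
o=monitor.get_obs(); ims=[]
for n,(x,y) in(('top',(320,235)),('side',(265,165))):
    k=shot(n); a=70; m=400/a
    im=cv2.resize(k['img'][y:y+a,x:x+a,::-1],(400,400),interpolation=cv2.INTER_CUBIC)
    for p,col in((o['ee_pos']+[0,0,.02],(0,0,255)),(np.array([.505,-.1655,.11]),(0,255,0))):
        u=(proj(k,p)+.5-[x,y])*m; cv2.circle(im,tuple(int(v) for v in u),3,col,-1)
    ims.append(im)
cv2.imwrite('pics/v6.png',np.hstack(ims))
E
python3 v6.py; python3 d.py .505 -.1655 .068 -20.1
```

```text
t 10.03 pos [ 0.5026 -0.1638  0.1464] yaw_y -20.35 tilt 0.04 
shift mm [-0.8  2.9 78.4] turn -0.2 j [-0.57  0.47  1.08  1.99 -0.5   0.98  0.4 ] F [ 0.1  1.2 -0.7] w 0.0427 g 0.0
```

View pics/v6.png

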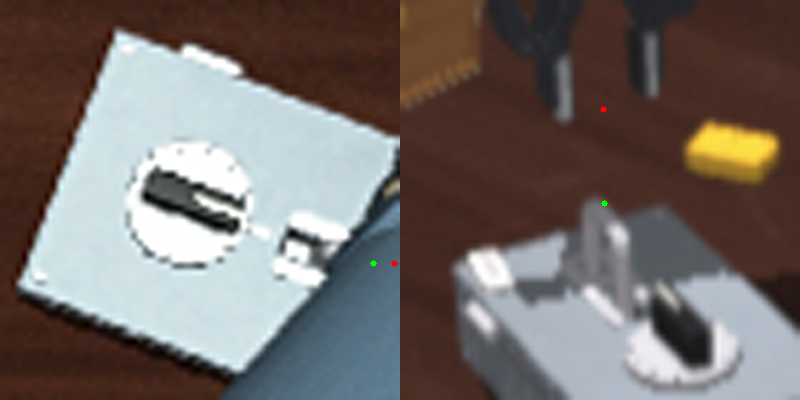

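The top view shows the dial bar in line with the box's long axis, with its white pointer line toward the index and shackle. In the side view, the shackle's top bar is at about (606,216), under the fingers at (562,115) and (650,95). Descending onto it.

>>> jog_arm --moves '[0,2,20,0,0.5,0,2,40,0,0.5,0,2,60,0,0.5,0,2,72,0,0.5,0,2,80,0,0.5,0,2,80,0,0.5,0,2,80,0,0.5]'

```text
time: 10.62
ee_pos: [0.5047, -0.1649, 0.0668]
tcp_rot: [0.0, 0.821, 0.571, -0.0]
ft_force: [-0.6, -0.3, 0.0]
width: 0.0423
grasp_force: 0.0
```

>>> jog_arm --moves '[0,0,0,0,0.3,0,0,0,0,0.15,0,0,0,0,0.05,0,0,0,0,0,0,0,0,0,0,0,0,0,0,0,0,0,0,0,0]'

```text
time: 11.2
ee_pos: [0.505, -0.1652, 0.0674]
tcp_rot: [0.0, 0.821, 0.571, 0.001]
ft_force: [-0.3, 0.7, 5.6]
width: 0.008
grasp_force: 58.9
```

```bash
python3 d.py .505 -.1655 .068 -20.1
```

```text
t 11.2 pos [ 0.505  -0.1652  0.0674] yaw_y -20.37 tilt 0.09 
shift mm [-0.3  0.1 -0.6] turn -0.3 j [-0.47  0.58  0.95  2.04 -0.64  0.85  0.5 ] F [-0.3  0.7  5.6] w 0.008 g 58.9
```

>>> jog_arm --moves '[0,0,-5,0,0,0,0,-10,0,0,0,0,-15,0,0,0,0,-20,0,0]'

```text
time: 11.53
ee_pos: [0.504, -0.1648, 0.087]
tcp_rot: [-0.0, 0.821, 0.571, -0.0]
ft_force: [-0.4, 0.4, -1.2]
width: 0.0074
grasp_force: 58.7
```

It slides freely, with only its own weight on the wrist. Continuing the lift.

>>> jog_arm --moves '[0,0,-10,0,0,0,0,-20,0,0,0,0,-30,0,0,0,0,-40,0,0,0,0,-50,0,0,0,0,-60,0,0,0,0,-70,0,0,0,0,-80,0,0]'

```text
time: 12.2
ee_pos: [0.5043, -0.1649, 0.1677]
tcp_rot: [-0.0, 0.821, 0.571, 0.0]
ft_force: [0.1, -0.3, -1.8]
width: 0.008
grasp_force: 58.7
```

>>> jog_arm --moves '[0,0,-15,0,0,0,0,-30,0,0,0,0,-45,0,0,0,0,-57,0,0,0,0,-65,0,0,0,0,-65,0,0,0,0,-65,0,0,0,0,-65,0,0]'

```text
time: 12.87
ee_pos: [0.5038, -0.1645, 0.231]
tcp_rot: [-0.001, 0.821, 0.571, -0.0]
ft_force: [0.5, 0.3, -2.1]
width: 0.0077
grasp_force: 58.8
```

```bash
sed -i "s/(320,235)/(320,225)/;s/(265,165)/(260,125)/;s/a=70/a=100/;s/v6.png/v7.png/" v6.py; python3 v6.py; python3 d.py .505 -.1655 .23 -20.1
```

```text
t 12.97 pos [ 0.5038 -0.1647  0.2309] yaw_y -20.37 tilt 0.1 
shift mm [-0.4  1.4  0.8] turn -0.3 j [-0.67  0.37  1.18  1.89 -0.38  1.14  0.29] F [ 0.7 -0.1 -1.9] w 0.0073 g 58.8
```

View pics/v7.png

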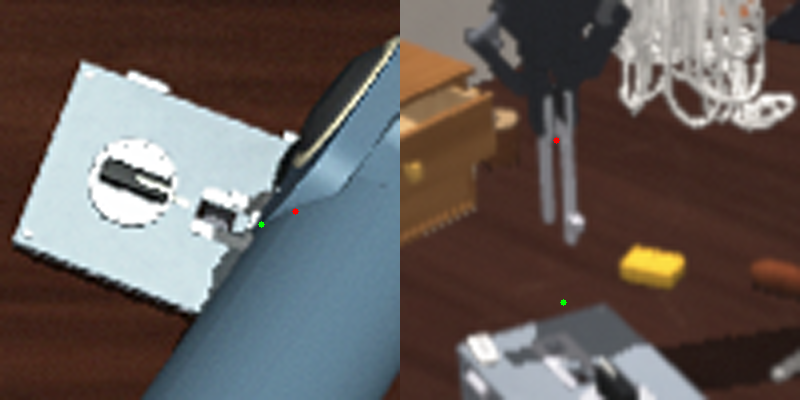

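The side view shows the shackle upright in the gripper, with its leg ends at (548,222) and (572,240), well clear of the lid. It has risen about 164 mm, so the ends are about 115 mm over the lid. The top view shows the dial still pointing at the shackle slot. Handing in.

```bash
python3 -c "
from h import *
print(workorder.hand_in())"
```

```text
the job is handed in; nothing more can be done
None
```

The dial is in the notch facing the shackle, and the shackle is out of the lid, held upright and still with its leg ends about 115 mm above the lid; I handed the job in at about 13 s, and no verdict was returned.

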